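# Back off the knurled nut and open the puzzle tray's gate

## Robot

A 6-joint arm with a two-finger parallel gripper is mounted at the origin on the work surface. World frame = base frame: x ahead of the robot, y to its left, z up, the work surface at z = 0. Lengths are in m, angles in rad, forces in N, time in s.
With the tool pointing down it reaches from about 0.25 to 0.775 m from the base axis. Payload 4 kg.
Tool frame: the origin (TCP) lies at the very end of the fingers, on their centre line; the grasp point (between the pads) lies 19 mm behind it; z points along the fingers, y is the line along which they close (so a half turn about z gives the same grasp; the last joint's range is limited). The gripper opens to 85 mm and grips with 20 to 120 N. Pads are 22 mm wide; open, the fingers measure 114 mm over their backs; the gripper's body (76 mm by 85 mm) begins 54 mm behind the grasp point. The pads swing forward as they close: fully open they stand 13 mm farther back than shut.
Start: joints at [-1.382, 0.087, 1.371, -0, 1.684, -0.103], TCP at [0.158, -0.527, 0.231] pointing down, gripper open.
Joint ranges: [-3.1, 3.1], [-0.76, 2.03], [0.27, 2.55], [-1.08, 4.22], [0.17, 2.65], [-2.57, 2.57]. Speed limits (rad/s): [2.79, 2.79, 3.14, 3.14, 3.14, 3.14].

## Interface

Orientations are given as a rotation vector (axis times angle).
In Python, from workcell import r gives the robot as it stands. The module is installed in compiled form; this text tells all that it offers. Calls block until the motion is done:
- r.goto(position, orientation): joint-space move of the TCP to a pose.
- r.servo_line(position, attitude=None, max_speed=0.15, contact_N=None): straight line of the TCP; attitude=None keeps the orientation; max_speed is the mean speed in m/s. With contact_N (N) it stops when the force on the tool has changed by that much, and returns True; else False.
- r.goto_joints(angles): joint-space move.
- r.command_gripper(opening, strength=None): finger opening in m; strength is the grip in N (None keeps the last); returns when the fingers have stopped.
- r.hold(seconds).
- r.ik(position, orientation): joint angles nearest the present ones, or None.
- r.get_state(): the state.
- r.camera(name): name is "scene" or "top"; returns the picture (400x640x3 uint8, red, green, blue); there is no depth.
- r.camera_info(name): a dict with "intrinsics" (3x3 intrinsics, pixels), "k1" (the pictures are not rectified: a ray, as slopes to the right and down, at radius r is drawn at 1 + k1 r^2 times it, then the intrinsics apply), "xyz" and "rotation" of the camera in the world. Camera axes: x right, y down, z forward; pixel columns grow to the right and rows downward; lengths in m; the calibration is good to about 2 mm. A picture is of the moment at which its call begins. camera_info takes no time and is no camera call.
A pose or a line that the arm cannot do raises r.PlanningError and nothing moves.
- r.sign_off(): hands the job in; it is judged then, once.
The state is a dict: "t": time; "joints": joint angles; "joint_velocities": joint speeds; "tau": joint torques, N m; "ee_pos": TCP position; "tool_rot": TCP orientation; "force": force on the tool from outside, world axes, zero at the start; "wrist_torque": the same for the moment, N m; "opening": finger opening in m; "gripper_force": force on a finger pad.
Only numpy, scipy, OpenCV 4.12 (cv2) and the standard library are available. Lean on these libraries where they do the work, as an engineer would, in place of code of your own. Each camera call takes 0.05 s, during which the arm holds its last target. There are 200 camera calls.

## Task

Open the little brass gate in the rim of the puzzle tray so that the pieces can be swept out: roll a fingertip across the knurled rim of its brass locking nut until the nut is backed off two full turns from tight (counter-clockwise seen from above, its black mark lined up with the pale line on the rim again; no further, or it works loose from its thread), then push the gate outwards until it stands about square to the tray's edge. A light fingertip is enough: neither pinch nor bear hard on the nut, and leave everything else on the tray and the table where it is.

Things in the scene. Friction and masses are not known exactly. Their poses are not given: they have to be found in the camera images.
- tray: dark teak puzzle tray, 360 x 360 mm, fixed; origin under its centre, axes along its sides, z up. Floor 12 mm, rim top 40 mm above the table, rim 14 mm wide. The gate fills a gap in the -y rim. In tray axes the nut's axis is at x 55, y -173 mm, on a 44 mm square block level with the rim; the gate's hinge pin at x -85, y -173 mm. Half-laid 12 mm high puzzle stuck in the +x +y corner
- locknut: brass locking nut on its upright stud; origin on its axis under its foot (44 mm above the table when tight), z up, does not turn (x is the tray's x). Square steel foot plate 26 mm wide, 8 mm high; above it the knurled head, 40 mm across, 14 mm high (8 to 22 mm above this origin), flat closed top with a black mark from near its middle to the rim. Rises 2 mm a turn as it is loosened
- nut_top (a point): centre of the flat top of the nut's knurled head, on the axis; 66 mm above the table when tight, rising 2 mm a turn
- nut_turn (a joint): turn of the knurled head in rad, counting up counter-clockwise from above: 0 tight, 12.57 two full turns off, thread ends at 18.8; starts tight or up to 0.9 rad loose. At 0 and every full turn the black mark points along tray +x, to the pale line on the rim. Turns against about 0.03 N m (1.5 N at its rim), stays where left
- gate (a joint): angle of the gate in rad: 0 shut, grows as it swings outwards (to the tray's -y side) about its pin, stop at 1.65. Moves against about 0.04 N m, stays where left. A forked strap on its free end lies under the nut; its turned-up tips hook behind the nut's foot plate, so it cannot swing more than about 0.03 rad until the nut has risen 2.8 mm (about 1.4 turns)
- witness (a point): middle of the ivory witness line inlaid in the top of the rim beside the nut, 41 mm along tray +x from the nut's axis, 40 mm above the table
- gate_hinge (a point): the gate's upright hinge pin, 27.5 mm above the table
- gate_inner (a point): a point on the inner face (facing the tray's middle) of the gate's brass leaf, 80 mm from the hinge pin, half-way up the leaf; moves with the gate. The leaf is 5 mm thick, reaches 118 mm from the pin, and stands from 15 to 40 mm above the table
- weight: green glass marble weight with a flat foot, 47 mm across, 42 mm high, loose on the tray; origin under its middle
- thimble: small white ceramic thimble cup, 40 mm across, 42 mm high, loose on the tray; origin under its middle
- piece_l: loose wooden puzzle piece, L-shaped, 54 x 36 x 12 mm, on the tray; origin under the middle of its outline
- piece_t: loose wooden puzzle piece, T-shaped, 54 x 36 x 12 mm, on the tray; origin under the middle of its outline
- piece_s: loose wooden puzzle piece, S-shaped, 54 x 36 x 12 mm, on the tray; origin under the middle of its outline
- canister: lidded copper canister, 93 mm across, 134 mm high, loose on the table to the right of the tray; origin under its middle
- box_lower: lower of two stacked pine box halves, 150 x 100 x 35 mm each, loose on the table to the left of the tray; origin under its middle
- box_upper: upper pine box half, standing rim to rim on the lower; origin under its middle, 35 mm above the table

How it is judged:
On the way, in this order (a step that is already met when the one before it is completed fails the run):
1. the nut is backed off two full turns (1.75 to 2.35 turns from tight) while the gate is still shut (value of joint nut_turn between 10.9956 and 14.7655 rad and value of joint gate below 0.1 rad), for 0.2 s.
2. the gate is pushed outwards to about square (at least 1.2 rad) (value of joint gate above 1.2 rad), for 0.2 s.
At the end, for the whole second after the job is handed in: the nut stands 1.75 to 2.35 turns (11.0 to 14.8 rad) from tight, the gate is open by 1.2 rad or more, both at rest (value of joint nut_turn between 10.9956 and 14.7655 rad and value of joint gate above 1.2 rad and velocity of joint gate between -0.05 and 0.05 rad/s and velocity of joint nut_turn between -0.1 and 0.1 rad/s); the robot touches nothing.
It fails at once if a puzzle piece, the glass weight or the thimble cup on the tray is pushed more than 15 mm from its place, or lifted (distance of any of weight, thimble, piece_l, piece_t, piece_s from where it was at the start of the episode above 0.015 m).
It fails at once if the canister or a pine box half is pushed more than 15 mm from its place, or lifted (distance of any of canister, box_lower, box_upper from where it was at the start of the episode above 0.015 m).
It fails at once if the nut is pinched or borne on hard (more than 35 N) (contact force between the fingers and locknut above 35 N).
It also fails if it takes over 72 s, if anything falls off the work surface, if the arm or the gripper's body presses on something with over 40 N, if the wrist force passes 120 N, or if a joint passes its speed limit or range.

## Working session

There is one attempt and no reset: what is moved stays moved. The work goes in short steps, each a Python script; the robot and the scene stay as the last script left them, time stands still between calls to the robot, and variables do not carry over. Pictures are saved under pics/ and viewed, at most 10 in all, crops included, and the job is handed in when it is done.

```bash
mkdir -p pics
python3 - <<'E'
from workcell import r
import cv2
for n in("top","scene"):
    im=r.camera(n); cv2.imwrite(f"pics/{n}0.png",im[:,:,::-1]); i=r.camera_info(n); print(n,i)
s=r.get_state();print(s['t'],s['ee_pos'],s['tool_rot'],s['force'],s['opening'])
E
```

```text
top {'intrinsics': array([[396.91601251,   0.        , 320.18216249],
       [  0.        , 396.91601251, 202.76107657],
       [  0.        ,   0.        ,   1.        ]]), 'k1': -0.055219477775542376, 'xyz': array([0.40651198, 0.02387354, 1.21475881]), 'rotation': array([-2.13763242,  2.17524104, -0.14453602])}
scene {'intrinsics': array([[360.95214702,   0.        , 325.97733615],
       [  0.        , 360.95214702, 192.67914393],
       [  0.        ,   0.        ,   1.        ]]), 'k1': -0.0046916212557617555, 'xyz': array([1.16204553, 0.39833807, 0.89155474]), 'rotation': array([-1.26733111, -2.3297915 ,  0.87926984])}
0.1 [ 0.15812679 -0.52628486  0.23022737] [-3.10614693e+00 -4.56428642e-01  1.33168400e-04] [-0.00394845 -0.71731725 -0.16645237] 0.08479941800032276
```

View pics/top0.png

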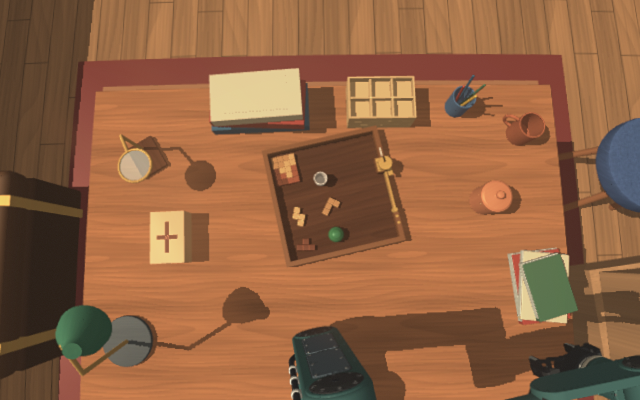

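View pics/scene0.png

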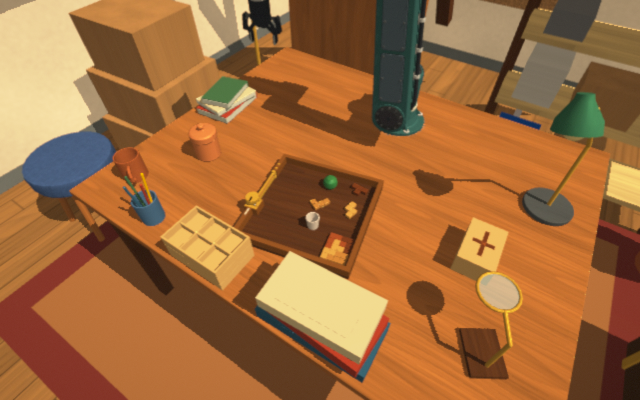

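The top view shows the tray at about (335,197), the nut near (384,163), the gate running down to a hinge near (395,210), and the canister near (492,197). I'll enlarge the crops.

Run:
```python
import cv2,numpy as np
a=cv2.imread("pics/top0.png"); 
c=cv2.resize(a[120:270,255:415],None,fx=4,fy=4,interpolation=cv2.INTER_CUBIC)[:600]
d=cv2.resize(a[140:190,360:410],None,fx=8,fy=8,interpolation=cv2.INTER_CUBIC)
cv2.imwrite("pics/c1.png",c);
b=cv2.imread("pics/scene0.png")
e=cv2.resize(b[175:225,232:282],None,fx=8,fy=8,interpolation=cv2.INTER_CUBIC)
cv2.imwrite("pics/c2.png",np.hstack([d,e]))
```

```text
(no output)
```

View pics/c1.png

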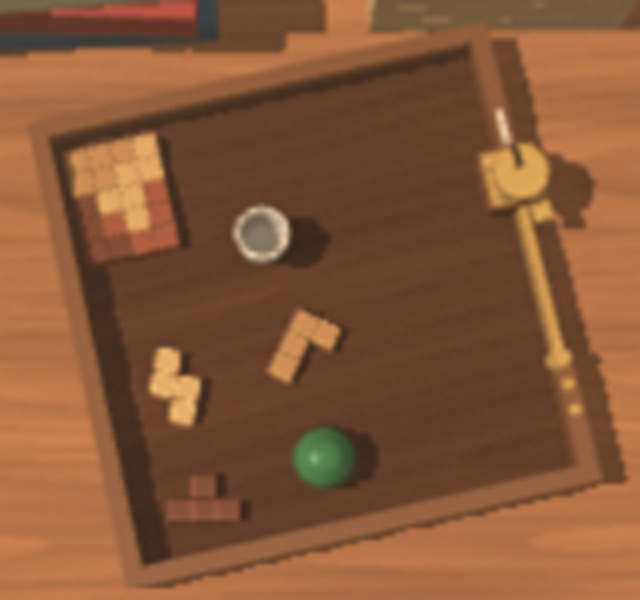

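View pics/c2.png

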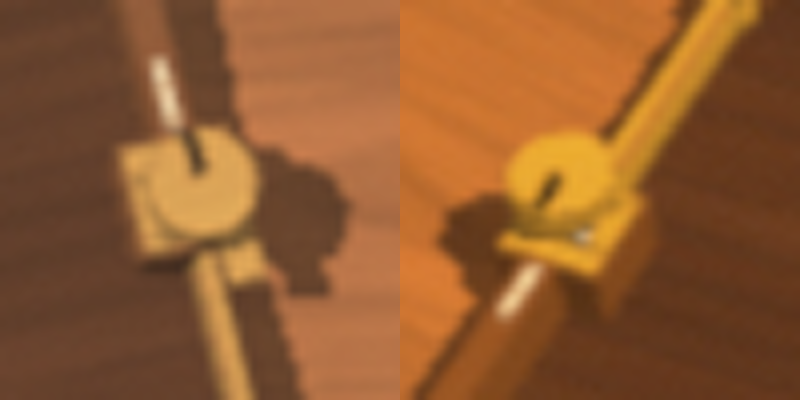

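Readings: rim-top outer corners in c1 at (30,128), (488,27), (605,470) and (137,585). The nut top is at (205,180) in c2-left and (160,175) in c2-right. The mark points nearly at the pale line. Next I fit the tray pose.

```bash
cat > h.py <<'E'
from workcell import r
import cv2,numpy as np
from scipy.spatial.transform import Rotation as R
from scipy.optimize import least_squares
CI={n:r.camera_info(n) for n in("top","scene")}
def proj(n,P):
    i=CI[n]; p=R.from_rotvec(i["rotation"]).inv().apply(np.atleast_2d(P)-i["xyz"])
    s=p[:,:2]/p[:,2:]; s=s*(1+i["k1"]*(s**2).sum(1,keepdims=True))
    return s*np.diag(i["intrinsics"])[:2]+i["intrinsics"][:2,2]
def ray(n,px,z):
    return least_squares(lambda q:(proj(n,[q[0],q[1],z])-px)[0],[.5,0]).x
E
python3 - <<'E'
from h import *
f1=lambda x,y:(255+(x+.5)/4-.5,120+(y+.5)/4-.5)
d=lambda x,y:(360+(x+.5)/8-.5,140+(y+.5)/8-.5)
e=lambda x,y:(232+(x+.5)/8-.5,175+(y+.5)/8-.5)
obs=[("top",(-.18,.18,.04)),("top",(.18,.18,.04)),("top",(.18,-.18,.04)),("top",(-.18,-.18,.04)),]
# image: gate (-y) right; +x+y corner = puzzle (top left)
O=[("top",(.18,.18,.04),f1(30,128)),("top",(.18,-.18,.04),f1(488,27)),("top",(-.18,-.18,.04),f1(605,470)),("top",(-.18,.18,.04),f1(137,585)),
("top",(.055,-.173,.066),d(205,180)),("top",(.096,-.173,.04),d(166,92)),("top",(-.085,-.173,.04),f1(558,358)),
("scene",(.055,-.173,.066),e(160,175)),("scene",(.096,-.173,.04),e(120,290))]
W=lambda q,P:np.r_[q[0]+np.cos(q[2])*P[0]-np.sin(q[2])*P[1],q[1]+np.sin(q[2])*P[0]+np.cos(q[2])*P[1],P[2]]
f=lambda q:np.concatenate([(proj(n,W(q,P))-u)[0] for n,P,u in O])
s=least_squares(f,[.45,0,.2],loss='soft_l1');print(s.x);print(f(s.x).reshape(-1,2).round(2))
for P in[(.055,-.173,.066),(-.085,-.173,.04),(.096,-.173,.04)]:print(W(s.x,P))
print("nut top via top",ray("top",O[4][2],.066),"scene",ray("scene",O[7][2],.066))
a=[ray("top",d(*p),.066) for p in((202,170),(186,133))];v=a[1]-a[0];print("mark ang rel",np.arctan2(v[1],v[0])-s.x[2])
print("canister",ray("top",(492,197),.13),"thimble",ray("top",f1(262,235),.054),"weight",ray("top",f1(324,457),.035))
E
```

```text
[ 0.58415473 -0.02048622  0.21677956]
[[-0.96 -0.63]
 [-0.95 -1.73]
 [ 0.19  1.79]
 [-1.45  1.74]
 [ 0.05 -0.22]
 [ 0.09 -0.06]
 [ 1.51 -0.67]
 [-0.27 -1.37]
 [-0.47 -0.5 ]]
[ 0.67507729 -0.17760747  0.066     ]
[ 0.53835396 -0.20771947  0.04      ]
[ 0.71511769 -0.16878896  0.04      ]
nut top via top [ 0.6744027  -0.17744443] scene [ 0.678846   -0.17330795]
mark ang rel 0.14712241653450187
canister [ 0.55564573 -0.46259248] thimble [0.63069042 0.01629521] weight [ 0.4661212  -0.02688508]
```

The nut is at about (0.675, -0.177), reach 0.70, and the mark is about 0.15 rad loose. Every landmark fits within the known sizes. The plan is to close the fingers, put one finger face against the rim, orbit the nut while regulating a light normal force, and keep the tip above the 40 mm rim. First I approach and touch.

```bash
cat >> h.py <<'E'
def down(psi):
    c,s=np.cos(psi),np.sin(psi)
    return R.from_matrix(np.array([[c,s,0],[s,-c,0],[0,0,-1]])).as_rotvec()
u=lambda p:np.array([np.cos(p),np.sin(p),0])
def F(n=3):
    a=[]
    for _ in range(n): a.append(r.get_state()["force"]); r.hold(.01)
    return np.mean(a,0)
E
python3 - <<'E'
from h import *
C=np.array([.675,-.177,0]); p=-1.0; z=.0565
r.command_gripper(0.0,20)
print(r.ik(C+u(p)*.055+[0,0,z],down(p)),r.ik(C+u(3.3)*.031+[0,0,z],down(3.3)))
r.goto(C+u(p)*.055+[0,0,.16],down(p))
r.servo_line(C+u(p)*.055+[0,0,z])
F0=F();print("F0",F0)
hit=r.servo_line(C+u(p)*.024+[0,0,z],max_speed=.02,contact_N=3)
s=r.get_state();e=s["ee_pos"];print(hit,e,np.dot(e-C,u(p)),(F()-F0)@u(p),s["t"],s["joints"])
for k in range(3):
    rho=np.dot(e-C,u(p))-.0004*(k+1)
    r.servo_line(C+u(p)*rho+[0,0,z],max_speed=.02); s=r.get_state()
    print(rho,np.dot(s["ee_pos"]-C,u(p)),F()-F0,(F()-F0)@u(p))
    if (F()-F0)@u(p)>10:break
E
```

```text
[-3.83471735e-01  5.86193460e-01  1.07486236e+00 -8.88178420e-16
  1.48053683e+00  2.18732459e+00] [-3.59743764e-01  4.35787070e-01  1.29353193e+00 -4.44089210e-16
  1.41227365e+00 -2.08894744e+00]
F0 [-0.25632616 -0.10878427  0.23893239]
True [ 0.69165896 -0.20300525  0.05624074] 0.030883543387470715 2.0224591144446094 5.1167 [-3.63495810e-01  5.44512820e-01  1.13765689e+00 -1.31927128e-03
  1.45773272e+00  2.20732095e+00]
0.030483543387470714 0.0308291238417137 [ 1.61465072 -1.54191155  0.95947798] 1.720700581752626
0.030083543387470716 0.03075354881390126 [ 2.94596207 -3.56072392 -0.34111465] 4.614776495272693
0.029683543387470715 0.030667718704680158 [ 3.68737035 -4.4291337  -0.53238865] 6.062340194137545
```

The touch landed at a radius of 30.9 mm against 31 expected, so the centre is good. Stiffness is about 5 N/mm. Running the first arc.

```bash
cat >> h.py <<'E'
def arc(C,p0,p1,rho,z,F0,Ft=7,step=.15,rise=.002/(2*np.pi)):
    n=int(np.ceil((p1-p0)/step)); pts=[]
    for k,p in enumerate(np.linspace(p0,p1,n+1)[1:]):
        r.servo_line(C+u(p)*rho+[0,0,z+rise*(p-p0)],down(p),max_speed=.05)
        s=r.get_state(); f=s["force"]-F0; fn=f@u(p); ft=f@u(p+np.pi/2)
        pts.append([*(s["ee_pos"]-.031*u(p))[:2],fn,ft])
        if fn>20: print("HARD",fn); break
        rho=np.clip(rho-np.clip(1e-4*(Ft-fn),-.0005,.0004),.026,.034)
        if k%3==0: print("p%.2f rho%.4f fn%.1f ft%.1f fz%.1f t%.2f"%(p,rho,fn,ft,f[2],s["t"]))
    print("centre",np.mean(pts,0),np.std(pts,0)); return p,rho
E
python3 - <<'E'
from h import *
C=np.array([.675,-.177,0]); z=.0565
p,rho=arc(C,-1.0,3.2,.0297,z,np.array([-.256,-.109,.239]))
e=r.get_state()["ee_pos"]
r.servo_line(C+u(p)*.05+[0,0,e[2]]); r.servo_line(C+u(p)*.05+[0,0,.13])
print(F())
p=-1
r.goto([.5,-.35,.2],down(p))
s=r.get_state();print(s["t"],s["force"])
for n,(a,b) in dict(top=(140,360),scene=(175,232)).items():
    im=r.camera(n)[:,:,::-1]; cv2.imwrite(f"pics/{n}1.png",im)
a=cv2.imread("pics/top1.png");b=cv2.imread("pics/scene1.png")
z=lambda q:cv2.resize(q,None,fx=8,fy=8,interpolation=cv2.INTER_CUBIC)
cv2.imwrite("pics/c3.png",np.hstack([z(a[140:190,360:410]),z(b[175:225,232:282])]))
E
```

```text
p-0.86 rho0.0296 fn6.3 ft0.2 fz0.6 t6.41
p-0.42 rho0.0295 fn6.3 ft-0.3 fz-0.9 t7.28
p0.01 rho0.0295 fn5.8 ft-1.2 fz-0.2 t8.16
p0.45 rho0.0292 fn5.9 ft-0.8 fz-0.4 t9.03
p0.88 rho0.0289 fn5.9 ft-1.3 fz0.3 t9.91
p1.32 rho0.0285 fn6.2 ft-1.0 fz1.8 t10.78
p1.75 rho0.0279 fn4.6 ft-1.7 fz2.9 t11.66
p2.19 rho0.0275 fn5.2 ft-1.8 fz4.0 t12.53
p2.62 rho0.0272 fn6.5 ft-1.4 fz4.9 t13.41
p3.06 rho0.0266 fn4.7 ft-0.4 fz3.6 t14.28
centre [ 0.67494639 -0.17649527  5.90060222 -0.86369681] [4.97421165e-04 6.12069742e-04 7.43751190e-01 5.59085717e-01]
[-0.63505842  0.22041966  0.11541968]
18.7667 [-0.33936032  0.46572665 -0.24339698]
```

View pics/c3.png

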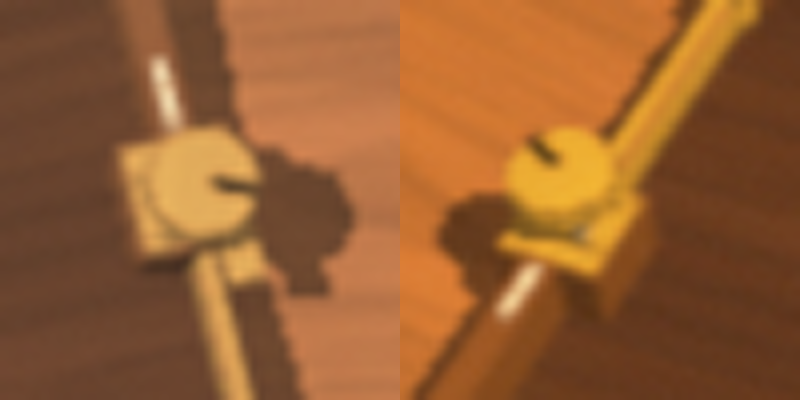

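The mark now points down-right in the top view, from (213,182) to (258,190). That puts nut_turn at about 4.32, so the nut followed the 4.2 rad arc without slipping. About 8.25 rad remain, so I'll do two arcs of 4.12.

Run:
```python
from h import *
C=np.array([.675,-.1765,0]); rise=.002/(2*np.pi)
for turn in(4.32,8.44):
    z=.0565+turn*rise; p=-1.0
    r.goto(C+u(p)*.045+[0,0,.11],down(p))
    r.servo_line(C+u(p)*.045+[0,0,z]); F0=F()
    hit=r.servo_line(C+u(p)*.026+[0,0,z],max_speed=.02,contact_N=3)
    rho=np.dot(r.get_state()["ee_pos"]-C,u(p)); print(hit,rho)
    if not hit or abs(rho-.031)>.0025: raise SystemExit
    # the arc proper begins once pressed
    r.servo_line(C+u(p)*(rho-.0012)+[0,0,z],max_speed=.02)
    p,rho=arc(C,p,p+4.12,rho-.0012,z,F0,step=.2)
    e=r.get_state()["ee_pos"]
    r.servo_line(C+u(p)*.045+[0,0,e[2]]); r.servo_line(C+u(p)*.045+[0,0,.11])
r.goto([.55,-.33,.2],down(1.5))
s=r.get_state();print(s["t"],s["force"])
for n in("top","scene"): cv2.imwrite(f"pics/{n}2.png",r.camera(n)[:,:,::-1])
a=cv2.imread("pics/top2.png");b=cv2.imread("pics/scene2.png")
z=lambda q:cv2.resize(q,None,fx=8,fy=8,interpolation=cv2.INTER_CUBIC)
cv2.imwrite("pics/c4.png",np.hstack([z(a[140:190,360:410]),z(b[175:225,232:282])]))
```

```text
True 0.031327492704534
p-0.80 rho0.0299 fn5.0 ft-0.5 fz-0.9 t21.70
p-0.22 rho0.0294 fn5.7 ft-1.1 fz-1.6 t22.75
p0.37 rho0.0290 fn5.2 ft-0.7 fz-1.2 t23.80
p0.96 rho0.0286 fn6.1 ft-0.8 fz0.4 t24.85
p1.55 rho0.0280 fn5.1 ft-0.2 fz0.5 t25.90
p2.14 rho0.0276 fn5.7 ft-0.4 fz2.7 t26.95
p2.73 rho0.0273 fn6.4 ft-1.2 fz4.0 t28.00
centre [ 0.67493425 -0.17640572  5.64796791 -0.51703472] [5.30458964e-04 6.53534412e-04 6.97780075e-01 5.02210984e-01]
True 0.031322927395807484
p-0.80 rho0.0299 fn4.8 ft-1.6 fz-0.7 t34.70
p-0.22 rho0.0296 fn5.8 ft-0.9 fz-1.8 t35.75
p0.37 rho0.0291 fn4.9 ft-0.9 fz-0.5 t36.80
p0.96 rho0.0285 fn4.8 ft-0.3 fz1.0 t37.85
p1.55 rho0.0279 fn5.4 ft-0.6 fz0.6 t38.90
p2.14 rho0.0275 fn5.4 ft-0.9 fz2.9 t39.95
p2.73 rho0.0270 fn5.3 ft-0.2 fz3.4 t41.00
centre [ 0.67496228 -0.17638877  5.43994505 -0.8095835 ] [5.44763746e-04 6.26064457e-04 6.39621698e-01 5.71934515e-01]
43.675 [0.43231785 0.63859058 0.0498138 ]
```

View pics/c4.png

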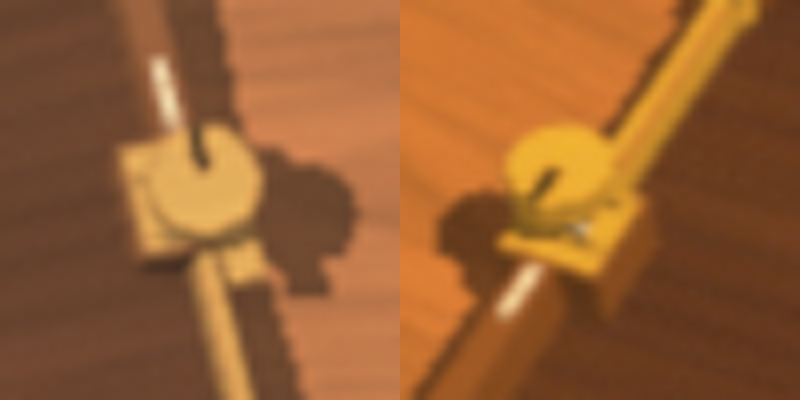

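The mark, from (203,165) to (192,128), lines up with the pale line again after the arcs added up, so nut_turn is about 12.5. The gate is still shut. Now I push the gate from inside with the closed fingertip.

Run:
```python
from h import *
yaw=.217; N=np.array([.675,-.1764,0]); H=N-.14*u(yaw); d=.078
def pose(th,off,z): return H+d*u(yaw-th)+off*u(yaw-th+np.pi/2)+[0,0,z], down(yaw-th+np.pi/2)
z=.027
r.goto(*pose(0,.045,.13)); r.servo_line(pose(0,.045,z)[0],max_speed=.1); F0=F()
hit=r.servo_line(pose(0,.010,z)[0],max_speed=.04,contact_N=1.5)
e=r.get_state()["ee_pos"];print(hit,(e-H)@u(yaw+np.pi/2))
for th in np.r_[.1:1.41:.1]:
    r.servo_line(*pose(th,.0135,z),max_speed=.06); s=r.get_state(); f=s["force"]-F0
    print("%.2f"%th,f.round(1),"%.1f"%s["t"])
    if np.linalg.norm(f)>15: print("STOP");break
r.hold(.2)
r.servo_line(pose(th,.04,z)[0],max_speed=.06); r.servo_line(pose(th,.04,.2)[0])
r.goto([.45,-.38,.25],down(.5))
print(r.get_state()["t"])
for n in("top","scene"): cv2.imwrite(f"pics/{n}3.png",r.camera(n)[:,:,::-1])
a=cv2.imread("pics/top3.png");b=cv2.imread("pics/scene3.png")
zz=lambda q:cv2.resize(q,(400,400),interpolation=cv2.INTER_CUBIC)
cv2.imwrite("pics/c5.png",np.hstack([zz(a[140:240,340:440]),zz(b[140:240,200:300])]))
```

```text
False 0.01008698882828372
0.10 [0.7 0.6 0.6] 47.1
0.20 [0.3 0.3 0.4] 47.4
0.30 [0.2 0.3 0. ] 47.7
0.40 [ 0.7 -0.1 -0.8] 47.9
0.50 [-0.4  0.2 -0.3] 48.2
0.60 [ 0.2 -0.3 -0.8] 48.5
0.70 [0.3 0.1 0.4] 48.8
0.80 [ 0.7  0.4 -0. ] 49.1
0.90 [ 0.4  0.5 -0.3] 49.4
1.00 [ 0.2 -0.4  0.4] 49.6
1.10 [ 0.6 -0.8 -0.5] 49.9
1.20 [-0.   0.3  1.3] 50.2
1.30 [-0.3  0.8  0.4] 50.5
1.40 [ 0.2  0.2 -0.4] 50.8
53.6833
```

View pics/c5.png

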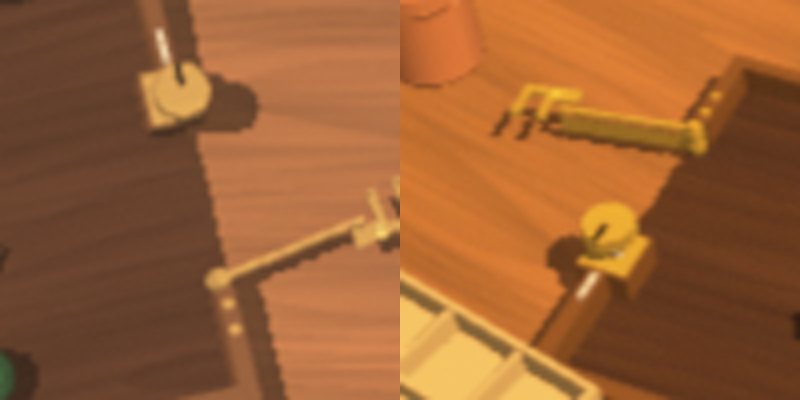

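The picture shows the gate swung out, from hinge (215,280) to (360,222). That is about 1.38 rad, well past 1.2. The mark is still on the pale line and the arm is clear, so I'm handing in.

```bash
python3 -c "
from workcell import r
print(r.sign_off(), r.get_state()['t'])"
```

```text
the job is handed in; nothing more can be done
the job is handed in; nothing more can be done
```

The job is handed in, at about 54 of the 72 s: in the last pictures the nut is two turns off with its mark on the pale line, and the gate is open about 1.4 rad; no verdict came back.

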